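# Press a specimen case shut in a quick clamp

### The job

Press the orange cap of the white specimen case fully home with the red quick clamp: stand the case upright in the clamp's throat with its cap towards the moving jaw, let go of it, and squeeze the sprung trigger again and again until the jaw has pushed the cap home. Then press the yellow release tab until the jaw has sprung fully open, and stand the closed case upright in the green tray, leaving it there. Move jaw and cap only by trigger and tab, never pushing them with the gripper, and leave all the other things where they are.

Things in the scene. Friction and masses are not known exactly. Their poses are not given: they have to be found in the camera images.
- clamp: red quick clamp on a plywood board (315 x 100 x 12 mm) fixed to the table. Origin: on the table, under the bar's axis. x runs along the bar from handle end to fixed jaw, z up. In its frame (mm): board x -185 to 130, y +-50, top (the bed) at z 12; red housing x -130 to -44, y +-19, top z 56; the steel bar slides through it, z 29 to 42
- fixed_jaw (a point): centre of the fixed jaw's inner face, clamp frame x 100, z 36 mm; the jaw is 54 mm wide, its top at z 62
- handle_top (a point): top of the black fixed handle post, clamp frame x -112, z 115 mm; the post is 12 mm (x) by 30 mm (y)
- bed (a point): point on the board's top in the throat, clamp frame x 70, y 0, z 12 mm: a good place for the case's origin (leaves 5 mm to the fixed jaw)
- jaw: moving red jaw (50 mm wide, z 15 to 57) with its bar; origin as the clamp's when fully back, then moves along clamp x. Each full squeeze walks it one 12 mm notch; a short squeeze is lost. A catch holds it at 10.6, 22.6 and 34.6 mm against a 4 N opening spring; a stop ends its travel at 40.5 mm, reached by the last squeeze. Starts 0 or 10.6 mm forward: 4 or 3 squeezes
- jaw_face (a point): centre of the moving jaw's pressing face; clamp frame y 0, z 36 mm, x = 7 mm when fully back, 47.5 mm at the stop, where the cap of a case against the fixed jaw is home
- trigger (a joint): black trigger lever with orange tip in front of the handle post, 8 mm thick, 20 wide, hinged at clamp x -75, z 55 mm, top at z 115. 0 = released, leaning 0.33 rad towards the jaws; 0.6 rad = fully squeezed towards the post. Sprung: returns by itself in about 0.4 s and must get back to 0 before the next squeeze bites; a squeeze must pass 0.52 rad to gain a notch. Takes 4 N idle, up to 20 N under load
- trigger_pad (a point): point on the trigger's front (jaw-side) face, 45 mm from its hinge; when released at clamp x -56, z 98 mm. It moves about 26 mm back (clamp -x) in a full squeeze. From trigger front to the post's back: 62 mm released, 35 mm squeezed
- tab (a joint): yellow release tab behind the handle post, a see-saw. 0 = up (catch engaged), 0.3 rad = fully down; over 0.2 rad frees the catch, and the jaw springs fully open in about 0.4 s if the tab is held down. Takes 2 to 4 N. It rocks a little as notches pass
- tab_top (a point): centre of the top of the release tab (26 mm along clamp x, 28 across), when up at clamp x -153, y 0, z 75 mm; sinks 12 mm when fully down
- case: white specimen case with a blue band, a block 50 long (x) x 44 wide (y) x 54 mm tall, 125 to 250 g, standing upright and loose on the table. Origin: centre of its underside. Its -x end carries the push-in cap
- cap: round orange push-in cap, 32 mm across, in the -x end of the case, sliding along the case's x axis with 5 N of friction; its origin coincides with the case's origin when fully home. Starts 10 to 15 mm out. The fingers must not push it
- cap_face (a point): centre of the cap's outer face, in the case's frame at z = 27 mm, y = 0, x = -27 mm when fully home (2 mm proud of the end wall), x = -37 to -42 mm at the start
- tray: shallow green tray fixed to the table, outer 170 (x) x 150 (y) x 22 mm tall, walls 4 mm, floor 4 to 5 mm thick. Origin: centre of its underside. It and the case swap sides of the clamp from run to run
- thermos: steel vacuum flask, 72 mm across, 250 mm tall; a bystander, to be left where it is. Origin: centre of its underside
- soap: yellow washing-up bottle, 68 mm across, 190 mm tall; a bystander, to be left where it is. Origin: centre of its underside
- glass_bottle: clear glass bottle, 54 mm across, 160 mm tall; a bystander, to be left where it is. Origin: centre of its underside
- cup: steel beaker, 80 mm across, 70 mm tall; a bystander, to be left where it is. Origin: centre of its underside
- jar: glass jar with a blue lid, 60 mm across, 70 mm tall; a bystander, to be left where it is. Origin: centre of its underside
- spoon: steel spoon lying flat, 140 mm long; a bystander, to be left where it is. Origin: middle of its length
- spatula: wooden-handled spatula lying flat, 180 mm long; a bystander, to be left where it is. Origin: middle of its length
Things that resemble listed ones, but are neither listed nor needed, are in the scene too. What is shaped like the case but brown or purple is not meant.

How it is judged:
By the outcome, as a careful person would: the job done as asked, in the order asked, and still so for the second after the job is handed in, with the robot touching nothing.
It also fails if it takes over 67 s, if anything falls off the work surface, if the arm or the gripper's body presses on something with over 40 N, if the wrist force passes 120 N, or if a joint passes its speed limit or range.

### The arm

A 6-joint arm with a two-finger parallel gripper is mounted at the origin on the work surface. World frame = base frame: x ahead of the robot, y to its left, z up, the work surface at z = 0. Lengths are in mm, angles in rad, forces in N, time in s.
With the tool pointing down it reaches from about 350 to 975 mm from the base axis. Payload 7.1 kg.
Tool frame: the origin (TCP) lies at the very end of the fingers, on their centre line; the grasp point (between the pads) lies 19 mm behind it (ctrl.grasp_offset is the distance from the TCP to the grasp point, in mm); z points along the fingers, y is the line along which they close (so a half turn about z gives the same grasp; the last joint's range is limited). The gripper opens to 88 mm and grips with 3 to 60 N. Pads are 20 mm wide; open, the fingers measure 115 mm over their backs; the gripper's body (75 mm by 178 mm) begins 61 mm behind the grasp point.
Start: joints at [1.313, 0.423, 1.63, -0, 1.089, -0.019], TCP at [147.804, 607.255, 222.675] pointing down, gripper open.
Joint ranges: [-3, 3], [-0.9, 2.11], [0.09, 2.58], [-1.31, 4.45], [0.11, 2.69], [-2.54, 2.54]. Speed limits (rad/s): [2.39, 2.39, 3.01, 3.14, 3.14, 3.14].

### API

Orientations are given as a rotation vector (axis times angle).
In Python, from workcell import ctrl, viewer, ticket, models gives the robot as it stands.
- The arm moves only by the tool play_rows, never from a script. Its arguments are lists of equal length, an entry for each row: "dp": the shift along the world's x, y, z in mm, a list of three; "yaw": the turn about the world's z in degrees. In form: {"dp": [[tx, ty, tz], ...], "yaw": [yaw, ...]}. A call has 1 to 8 rows; each row shifts and turns the commanded pose from where the row before left it; what a row does not reach is not made up. A row lasts 1/12 s, in which the tool goes at most 41.7 mm and 7.16 degrees, less where a joint would pass 70% of its speed; a pose out of reach is approached as far as the arm can. A call is refused whole if a number of a shift passes 41.7 or a number of a turn 7.16, either way. A call with a gripper value outside its range is refused whole. "gripper" is the closure, from 0 (fully open) to 1 (shut), set as the call begins (left out, the last holds). The fingers move at their own pace and stop on an object; the grip force is fixed at half the most. Time passes only in rows, so rows that do not move let the fingers close. It gives the time, the measured TCP pose, the force, the opening and the grip force at its end, in the units of the state.
- ctrl.get_obs(): the state, without advancing time (a new reading comes with each control period).
- viewer.get_image(name): name is "scene" or "top" or "wrist"; returns a dict with "pixels" (384x512x3 uint8, red, green, blue), "range_z" (384x512 float32, mm along the optical axis (not along the pixel's ray), 0 where there is no reading), "fx", "fy", "cx", "cy" (pixels), "T" (4x4, takes a point from camera to world coordinates); the wrist camera has in their place "hand_eye" (4x4, takes a point from camera to tool coordinates, whose origin is the TCP and whose axes are the flange's). Camera axes: x right, y up, looking along -z (the intrinsics and any distortion apply to the point x, -y, -z); pixel columns grow to the right and rows downward; lengths in mm; the calibration is good to about 2 mm. A picture is of the moment at which its call begins: read the wrist's pose just before it.
- ticket.close_job(): hands the job in; it is judged then, once.
Trained networks look in a picture, given as the dict that the camera call returned (one of the last four; its "shot" number tells which), for a name from the list of things; names that differ only in an ending like _2 or _b are one class to them, and where a whole thing is asked for, a point or a joint stands for the part that bears it (a point fixed in the world has none). Each returns a list of dicts, best first, with "conf" (0 to 1); they miss things now and then, are a little off and sometimes report something else, mostly with a low value. They report only what shows in the picture. A call takes as long as a camera call. They do not tell look-alikes from the thing itself.
- models.look_for(picture, name): "bbox" ([centre column, centre row, width, height] in pixels, round what is visible of it).
- models.landmark_of(picture, name): "location" ([column, row] in pixels: a listed point, or the origin of a listed thing).
The state is a dict: "t": time; "qpos": joint angles; "qvel": joint speeds; "joint_torque": joint torques, N m; "ee_pos": TCP position; "orientation": TCP orientation; "ft_force": force on the tool from outside, world axes, zero at the start; "moment": the same for the moment, N m; "width": finger opening in mm; "grasp_force": force on a finger pad.
Only numpy, scipy, OpenCV 4.12 (cv2) and the standard library are available. Lean on these libraries where they do the work, as an engineer would, in place of code of your own. Each camera call takes 0.05 s, during which the arm holds its last target. There are 200 camera calls.

## Working session

There is one attempt and no reset: what is moved stays moved. The work goes in short steps, Python scripts to look and compute and a tool call to move; the robot and the scene stay as the last step left them, time stands still between calls to the robot, and variables do not carry over. Pictures are saved under pics/ and viewed, at most 10 in all, crops included, and the job is handed in when it is done.

Besides the shell and the picture viewer there is one more tool, called after "Request:" by a JSON object that holds its "method" and its "body", one argument or row to a line. play_rows: Moves the arm, as the interface text tells. Its arguments: {"type":"object","properties":{"dp":{"type":"array"},"yaw":{"type":"array"},"gripper":{"type":"number"}},"required":["dp","yaw"]}

```bash
ls; mkdir -p pics
cat > h.py <<'E'
import numpy as np, cv2
from scipy.spatial.transform import Rotation as R
from workcell import ctrl, viewer, ticket, models
def shot(name):
    o=ctrl.get_obs(); p=viewer.get_image(name)
    if 'T' not in p:
        T=np.eye(4); T[:3,:3]=R.from_rotvec(o['orientation']).as_matrix(); T[:3,3]=o['ee_pos']
        p['W']=T@np.array(p['hand_eye'])
    else: p['W']=np.array(p['T'])
    return p
def world(p,c,r,z=None):
    """pixel -> world by depth, or by intersecting plane z"""
    d=np.array([(c-p['cx'])/p['fx'],-(r-p['cy'])/p['fy'],-1.])
    W=p['W']; D=W[:3,:3]@d
    s=(z-W[2,3])/D[2] if z is not None else p['range_z'][int(r),int(c)]
    return W[:3,3]+s*D
def proj(p,X):
    q=np.linalg.inv(p['W'])@np.append(X,1); return p['cx']+p['fx']*q[0]/-q[2], p['cy']-p['fy']*q[1]/-q[2]
def save(p,n,crop=None,s=1):
    im=p['pixels'][:,:,::-1]
    if crop: im=im[crop[1]:crop[3],crop[0]:crop[2]]
    cv2.imwrite('pics/'+n,cv2.resize(im,None,fx=s,fy=s))
E
python3 - <<'E'
from h import *
a=shot('top');b=shot('scene')
print(a.keys(),a['fx'],a['W'].round(2).tolist(),b['W'].round(2).tolist())
cv2.imwrite('pics/a.png',np.vstack([a['pixels'],b['pixels']])[:,:,::-1][:, :][:768])
save(a,'top.png',s=1.5);save(b,'scene.png',s=1.5)
for n in ['case','cap','cap_face','clamp','fixed_jaw','handle_top','bed','jaw','jaw_face','trigger','trigger_pad','tab_top','tray']:
    for nm,p in(('top',a),('scene',b)):
        print(n,nm,[(np.round(l['location'],1).tolist(),round(l['conf'],2),world(p,*l['location']).round().tolist()) for l in models.landmark_of(p,n)[:3]])
E
```

```text
pics
dict_keys(['pixels', 'range_z', 'fx', 'fy', 'cx', 'cy', 'T', 'shot', 'W']) 352.8132770317379 [[-0.01, 0.98, -0.18, 330.92], [-1.0, -0.01, 0.0, 13.0], [0.0, 0.18, 0.98, 1262.62], [0.0, 0.0, 0.0, 1.0]] [[0.36, -0.7, 0.62, 1415.24], [0.93, 0.26, -0.25, -349.94], [0.01, 0.67, 0.74, 1104.22], [0.0, 0.0, 0.0, 1.0]]
case top [([320.8, 216.6], 0.72, [471.0, -222.0, 54.0]), ([375.1, 196.7], 0.66, [538.0, -413.0, 55.0]), ([374.8, 230.0], 0.65, [425.0, -413.0, 30.0])]
case scene [([122.2, 211.7], 0.91, [455.0, -433.0, 25.0]), ([153.5, 216.5], 0.85, [515.0, -346.0, 35.0]), ([184.3, 202.3], 0.57, [500.0, -246.0, 44.0])]
cap top [([354.5, 211.1], 0.46, [488.0, -338.0, 56.0])]
cap scene [([182.2, 234.8], 0.63, [611.0, -282.0, 34.0]), ([126.3, 238.0], 0.57, [566.0, -437.0, 35.0]), ([121.9, 211.3], 0.45, [457.0, -433.0, 29.0])]
cap_face top [([249.1, 186.1], 0.61, [580.0, 24.0, 57.0]), ([365.3, 211.4], 0.44, [494.0, -393.0, 3.0]), ([317.5, 146.2], 0.18, [711.0, -214.0, 92.0])]
cap_face scene [([179.5, 233.8], 0.54, [612.0, -289.0, 43.0]), ([143.8, 213.7], 0.47, [496.0, -372.0, 37.0]), ([185.9, 2
[... 427 characters left out ...]
, 0.44, [609.0, -23.0, 60.0])]
bed scene [([294.0, 198.6], 0.64, [578.0, 93.0, 10.0]), ([231.3, 212.9], 0.26, [614.0, -130.0, 75.0])]
jaw top [([249.4, 186.0], 0.68, [580.0, 23.0, 57.0])]
jaw scene [([275.5, 210.4], 0.84, [600.0, 19.0, 6.0])]
jaw_face top [([244.8, 182.1], 0.57, [603.0, 40.0, 16.0]), ([248.5, 186.4], 0.43, [579.0, 27.0, 54.0]), ([263.8, 177.7], 0.38, [609.0, -27.0, 58.0])]
jaw_face scene [([273.8, 200.1], 0.62, [590.0, 16.0, 47.0])]Traceback (most recent call last):
  File "<stdin>", line 8, in <module>
ValueError: it knows: bed, cap, cap_face, case, clamp, cup, fixed_jaw, glass_bottle, handle_top, jar, jaw, jaw_face, soap, spatula, spoon, tab_top, thermos, tray, trigger_pad
```

Run:
```python
from h import *
a=shot('top');b=shot('scene')
ca=cv2.resize(a['pixels'][90:300,130:430],None,fx=2,fy=2); cb=cv2.resize(b['pixels'][120:300,60:460],None,fx=2,fy=2)
cv2.imwrite('pics/t.png',ca[:,:,::-1]);cv2.imwrite('pics/s.png',cb[:,:,::-1])
for n in ['trigger_pad','tab_top','tray']:
    for nm,p in(('top',a),('scene',b)):
        print(n,nm,[(np.round(l['location'],1).tolist(),round(l['conf'],2),world(p,*l['location']).round().tolist()) for l in models.landmark_of(p,n)[:3]])
for n in ['thermos','soap','glass_bottle','cup','jar','spoon','spatula','case']:
    print(n,[(np.round(l['bbox'],0).tolist(),round(l['conf'],2),world(a,*l['bbox'][:2]).round().tolist()) for l in models.look_for(a,n)[:4]])
```

```text
trigger_pad top [([265.1, 176.5], 0.53, [599.0, -30.0, 119.0])]
trigger_pad scene [([263.3, 192.1], 0.49, [512.0, 12.0, 3.0])]
tab_top top [([234.0, 190.1], 0.58, [574.0, 79.0, 15.0]), ([293.0, 175.8], 0.57, [611.0, -128.0, 74.0])]
tab_top scene [([230.7, 214.4], 0.47, [617.0, -132.0, 72.0]), ([402.4, 190.7], 0.37, [661.0, 451.0, -3.0])]
tray top [([158.8, 214.6], 0.58, [490.0, 350.0, 2.0])]
tray scene [([348.0, 159.3], 0.55, [471.0, 347.0, 3.0]), ([327.9, 237.9], 0.38, [779.0, 109.0, 49.0])]
thermos [([186.0, 142.0, 40.0, 42.0], 0.79, [686.0, 214.0, 223.0]), ([258.0, 185.0, 86.0, 39.0], 0.64, [592.0, -7.0, 12.0])]
soap [([322.0, 140.0, 26.0, 31.0], 0.95, [720.0, -222.0, 133.0]), ([256.0, 184.0, 86.0, 37.0], 0.58, [589.0, 2.0, 40.0])]
glass_bottle [([240.0, 242.0, 13.0, 13.0], 0.71, [381.0, 52.0, 160.0])]
cup [([374.0, 159.0, 24.0, 24.0], 0.66, [688.0, -436.0, 9.0])]
jar [([260.0, 184.0, 36.0, 14.0], 0.73, [591.0, -14.0, 37.0]), ([220.0, 135.0, 14.0, 23.0], 0.72, [761.0, 126.0, 71.0]), ([259.0, 185.0, 86.0, 44.0], 0.36, [591.0, -11.0, 15.0])]
spoon [([292.0, 252.0, 43.0, 14.0], 0.63, [354.0, -123.0, 1.0])]
spatula [([129.0, 176.0, 51.0, 16.0], 0.69, [633.0, 464.0, 1.0])]
case [([381.0, 199.0, 21.0, 22.0], 0.77, [531.0, -433.0, 51.0]), ([326.0, 215.0, 18.0, 16.0], 0.75, [476.0, -239.0, 57.0]), ([184.0, 142.0, 38.0, 46.0], 0.64, [683.0, 219.0, 230.0]), ([241.0, 242.0, 14.0, 19.0], 0.64, [382.0, 51.0, 163.0])]
```

View pics/t.png

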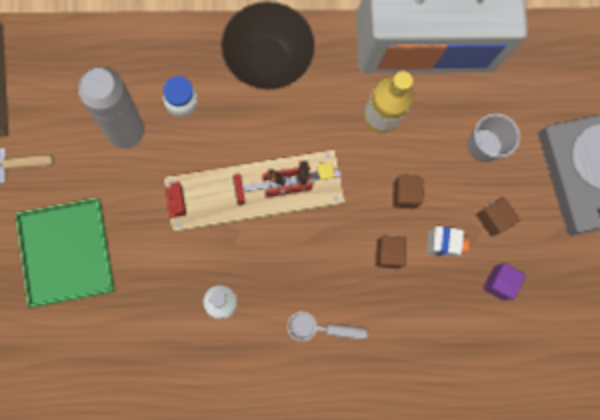

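View pics/s.png

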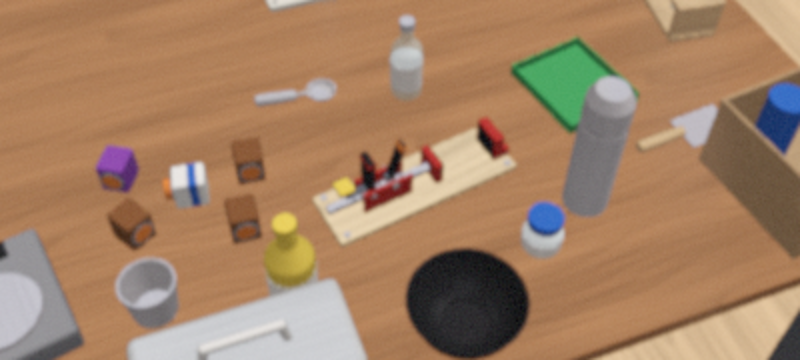

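White case with blue band: top crop (447,241), orange cap on its right, which is the -y end. The brown blocks at (408,191), (391,251), (498,215) and the purple one at (505,281) are decoys. The clamp's fixed jaw is at (176,198) and its yellow tab at (326,171). The tray is at (66,252). Next I'll move to look from above.

Request:
{"method": "play_rows", "body": {
  "dp": [
    [20,-32,8],
    [20,-32,8],
    [20,-32,8],
    [20,-32,8],
    [20,-32,8],
    [20,-32,8],
    [20,-32,8],
    [20,-32,8]
  ],
  "yaw": [0,0,0,0,0,0,0,0]
}}

```text
t: 2.47
ee_pos: [308.4, 349.7, 287.2]
orientation: [0.374, 3.119, 0.001]
ft_force: [1.0, -0.5, -0.5]
width: 88.1
grasp_force: 0.0
```

Request:
{"method": "play_rows", "body": {
  "dp": [
    [20,-32,8],
    [20,-32,8],
    [20,-32,8],
    [20,-32,8],
    [20,-32,8],
    [20,-32,8],
    [20,-32,8],
    [20,-32,8]
  ],
  "yaw": [0,0,0,0,0,0,0,0]
}}

```text
t: 3.13
ee_pos: [468.4, 93.4, 351.4]
orientation: [0.374, 3.118, 0.0]
ft_force: [0.8, 0.2, -1.0]
width: 88.1
grasp_force: 0.0
```

```bash
cat >> h.py <<'E'
def lm(p,names,k=2):
    for n in names:
        print(n,[(np.round(l['location'],1).tolist(),round(l['conf'],2),world(p,*l['location']).round(1).tolist()) for l in models.landmark_of(p,n)[:k] if 0<=l['location'][0]<512 and 0<=l['location'][1]<384])
E
python3 - <<'E'
from h import *
o=ctrl.get_obs();print(o['t'],o['ee_pos'],R.from_rotvec(o['orientation']).as_matrix().round(3).tolist())
p=shot('wrist');save(p,'w1.png',s=1.5);print(p['W'].round(2).tolist(),p['fx'])
lm(p,['clamp','fixed_jaw','handle_top','bed','jaw_face','trigger_pad','tab_top'])
E
```

```text
3.1333 [468.40563367  93.39393861 351.41821168] [[-0.972, 0.237, 0.001], [0.237, 0.972, 0.0], [-0.001, 0.0, -1.0]]
[[0.24, -0.92, -0.3, 385.62], [0.97, 0.23, 0.07, 113.8], [0.0, -0.31, 0.95, 513.01], [0.0, 0.0, 0.0, 1.0]] 331.59084017765457
clamp [([372.7, 263.4], 0.44, [469.6, 145.8, 381.8])]
fixed_jaw [([294.6, 213.9], 0.87, [566.9, 124.4, 60.9])]
handle_top []
bed [([272.7, 214.2], 0.84, [578.5, 91.0, 12.4])]
jaw_face [([236.9, 234.0], 0.7, [581.8, 32.8, 51.7]), ([97.2, 103.1], 0.4, [348.5, -124.4, -0.7])]
trigger_pad [([194.4, 265.8], 0.55, [600.6, -33.5, 87.4])]
tab_top []
```

View pics/w1.png

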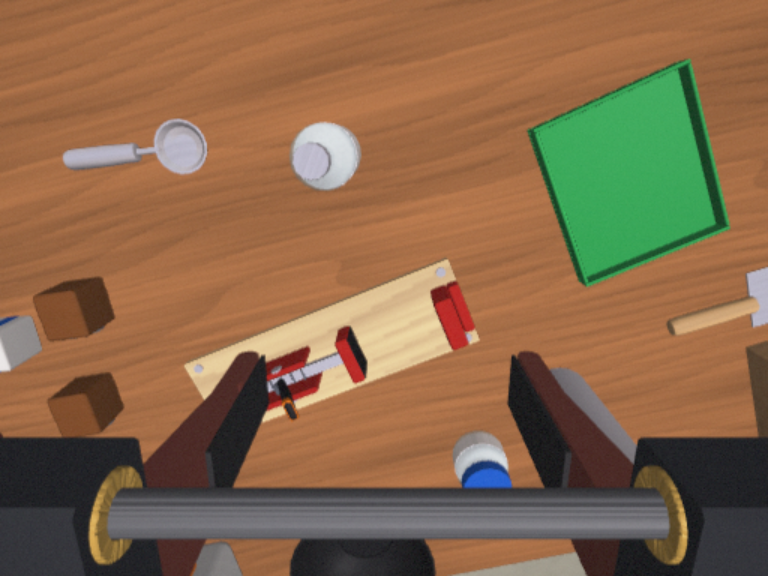

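Request:
{"method": "play_rows", "body": {
  "dp": [
    [10,-35,0],
    [10,-35,0],
    [10,-35,0],
    [10,-35,0],
    [0,0,0]
  ],
  "yaw": [0,0,0,0,0]
}}

```text
t: 3.95
ee_pos: [508.9, -48.1, 350.5]
orientation: [0.376, 3.118, -0.003]
ft_force: [0.1, -0.5, -0.1]
width: 88.1
grasp_force: 0.0
```

```bash
cat >> h.py <<'E'
def cloud(p):
    r,c=np.mgrid[0:384,0:512]; s=p['range_z']
    d=np.stack([(c-p['cx'])/p['fx'],-(r-p['cy'])/p['fy'],-np.ones_like(s)],-1)*s[...,None]
    X=d@p['W'][:3,:3].T+p['W'][:3,3]; X[s<=0]=np.nan
    return X
def hsv(p): return cv2.cvtColor(p['pixels'],cv2.COLOR_RGB2HSV)
def rect(X,m):
    q=X[m][:,:2].astype(np.float32); return cv2.minAreaRect(q),cv2.boxPoints(cv2.minAreaRect(q)).round(1).tolist(),len(q),X[m].mean(0).round(1).tolist()
E
python3 - <<'E'
from h import *
o=ctrl.get_obs();print(o['t'],o['ee_pos'])
p=shot('wrist');save(p,'w2.png',s=1.5)
lm(p,['fixed_jaw','handle_top','bed','jaw_face','trigger_pad','tab_top','case','cap_face'])
X=cloud(p);H=hsv(p)
near=(abs(X[...,0]-590)<100)&(abs(X[...,1])<200)
red=((H[...,0]<6)|(H[...,0]>172))&(H[...,1]>170)&(H[...,2]>70)
m=near&(X[...,2]>8)&(X[...,2]<16.5)&~red; m=cv2.morphologyEx(m.astype(np.uint8),cv2.MORPH_OPEN,np.ones((3,3)))>0
print('board',rect(X,m))
for lo,hi in((58,66),(52,60)):
    m=near&red&(X[...,2]>lo)&(X[...,2]<hi)
    for y0,y1 in((80,160),(0,80),(-150,0)):
        k=m&(X[...,1]>y0)&(X[...,1]<y1)
        if k.sum()>5: print('red',lo,hi,rect(X,k))
yel=(H[...,0]>22)&(H[...,0]<35)&(H[...,1]>130)&near&(X[...,2]>50)
if yel.sum(): print('yel',rect(X,yel))
hi=near&(X[...,2]>105)&(X[...,2]<125); print('high',rect(X,hi) if hi.sum() else 0)
print(H[int(192),::40].tolist())
E
```

```text
3.95 [508.86466874 -48.05505457 350.50462799]
fixed_jaw [([385.6, 162.5], 0.8, [564.0, 122.0, 55.1])]
handle_top []
bed []
jaw_face [([321.9, 189.1], 0.57, [580.5, 28.1, 57.0])]
trigger_pad [([286.0, 219.9], 0.63, [590.5, -31.4, 115.4])]
tab_top [([224.5, 236.9], 0.86, [612.4, -123.9, 74.1])]
case [([80.2, 182.8], 0.92, [490.8, -310.5, 47.7]), ([38.5, 219.4], 0.9, [533.7, -410.1, 27.8])]
cap_face [([46.6, 188.4], 0.61, [486.4, -357.9, 52.8]), ([38.5, 236.6], 0.49, [557.4, -412.5, 40.6])]
board (((593.7471923828125, -2.6181488037109375), (100.5262680053711, 314.8447265625), 9.101040840148926), [[519.2000122070312, 144.89999389648438], [569.0, -166.0], [668.2999877929688, -150.10000610351562], [618.5, 160.8000030517578]], 8015, [582.4, 12.9, 11.4])
red 58 66 (((571.9139404296875, 132.18263244628906), (52.80021667480469, 18.075342178344727), 8.591959953308105), [[544.5, 137.1999969482422], [547.2000122070312, 119.30000305175781], [599.4000244140625, 127.19999694824219], [596.7000122070312, 145.10000610351562]], 475, [571.1, 131.5, 61.2])
red 52 60 (((571.7817993164062, 132.1864776611328
[... 859 characters left out ...]
26.42017364501953, 24.784711837768555), 8.126307487487793), [[598.5, -115.5], [602.0, -140.0], [628.0999755859375, -136.3000030517578], [624.5999755859375, -111.69999694824219]], 291, [612.8, -125.4, 74.2])
high (((602.705810546875, -59.357303619384766), (30.585756301879883, 68.3353500366211), 7.857573986053467), [[582.9000244140625, -27.600000381469727], [592.2000122070312, -95.30000305175781], [622.5, -91.0999984741211], [613.2000122070312, -23.399999618530273]], 368, [602.3, -67.0, 112.9])
[[12, 145, 171], [12, 144, 173], [8, 10, 209], [12, 147, 167], [13, 148, 177], [13, 145, 169], [21, 75, 237], [2, 201, 108], [1, 202, 193], [21, 76, 238], [13, 145, 169], [13, 144, 177], [12, 147, 185]]
```

View pics/w2.png

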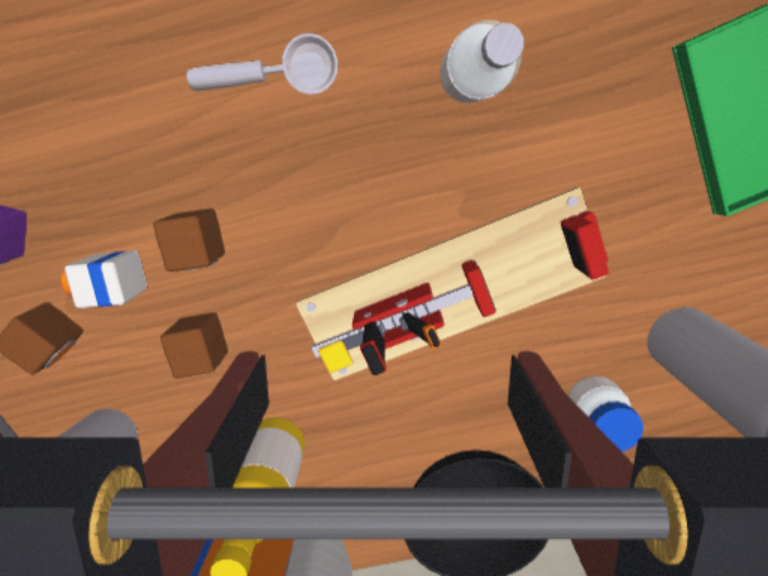

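Clamp: axis yaw 99.1° in world, origin about (589.4, 24.5), moving jaw at about 6.5 mm, i.e. fully back, so 4 squeezes. The white case is at (105,278), the brown decoys at (190,238), (195,345) and (40,338), purple at the left edge. Moving nearer.

Request:
{"method": "play_rows", "body": {
  "dp": [
    [0,-17,-5],
    [0,-17,-5],
    [0,-17,-5],
    [0,-17,-5],
    [0,-17,-5],
    [0,-17,-5],
    [0,-17,-5],
    [0,-17,-5]
  ],
  "yaw": [-7,-7,-7,-7,-7,-7,-7,-7]
}}

```text
t: 5.07
ee_pos: [507.8, -181.0, 310.6]
orientation: [1.801, 2.574, 0.0]
ft_force: [-0.0, -1.3, -0.0]
width: 87.6
grasp_force: 0.0
```

Request:
{"method": "play_rows", "body": {
  "dp": [
    [0,-17,0],
    [0,-17,0],
    [0,0,0]
  ],
  "yaw": [-7,-4.3,0]
}}

```text
t: 5.32
ee_pos: [508.0, -216.5, 310.6]
orientation: [2.044, 2.384, -0.001]
ft_force: [0.6, 0.2, -0.3]
width: 87.7
grasp_force: 0.0
```

Run:
```python
from h import *
o=ctrl.get_obs();print(o['t'],o['ee_pos'],o['qpos'],R.from_rotvec(o['orientation']).as_matrix().round(3)[:,1])
p=shot('wrist');save(p,'w3.png',s=1.5)
lm(p,['case','cap_face','cap'],4)
X=cloud(p);H=hsv(p)
near=(abs(X[...,0]-490)<60)&(abs(X[...,1]+335)<60)
white=(H[...,1]<60)&(H[...,2]>120)|((H[...,0]>100)&(H[...,0]<130)&(H[...,1]>80))
m=near&white&(X[...,2]>48); print('top',rect(X,m))
org=near&(H[...,0]>3)&(H[...,0]<20)&(H[...,1]>200)&(X[...,2]>15)
print('cap',rect(X,org) if org.sum()>3 else 0)
b=(abs(X[...,0]-490)<200)&(abs(X[...,1]+335)<200)&(X[...,2]>45)&(X[...,2]<70)
n,l,s,c=cv2.connectedComponentsWithStats(b.astype(np.uint8))
for i in range(1,n):
    if s[i,4]>150: print(s[i].tolist(),[np.round(v,1) for v in rect(X,l==i)[0]],H[l==i].mean(0).round())
```

```text
5.3167 [ 507.98099052 -216.46809424  310.63617977] [-4.23988034e-01  2.22455215e-01  1.70364568e+00 -7.52316250e-04
  1.21494356e+00 -5.76904564e-01] [0.988 0.153 0.   ]
case [([256.2, 283.0], 0.97, [534.3, -409.9, 33.7]), ([235.2, 223.9], 0.94, [490.2, -311.8, 49.8]), ([237.3, 164.7], 0.92, [482.1, -228.1, 53.9]), ([186.9, 275.4], 0.88, [429.0, -413.8, 32.3])]
cap_face [([228.0, 258.8], 0.64, [487.0, -371.2, 41.8]), ([271.2, 287.0], 0.49, [558.2, -414.2, 32.4])]
cap []
top (((494.2796936035156, -336.3930358886719), (49.84745407104492, 43.978477478027344), 81.98645782470703), [[469.0, -358.0], [512.5999755859375, -364.1000061035156], [519.5, -314.79998779296875], [476.0, -308.6000061035156]], 1020, [494.2, -334.9, 53.0])
cap (((488.9337158203125, -371.677734375), (6.456088542938232, 26.295663833618164), 81.65664672851562), [[475.5, -373.0], [501.5, -376.79998779296875], [502.3999938964844, -370.3999938964844], [476.3999938964844, -366.6000061035156]], 57, [488.4, -371.5, 40.3])
[211, 152, 43, 40, 1267] [array([ 476.9, -240.9]), array([44.7, 51.3]), np.float64(83.6)] [ 12. 161. 137.]
[286, 191, 43, 37, 1161] [array([ 584.7, -276. ]), array([44.8, 51.8]), np.float64(86.2)] [ 12. 163. 135.]
[217, 221, 39, 39, 1055] [array([ 494.5, -336.4]), array([50.2, 44.4]), np.float64(81.6)] [ 42.  53. 227.]
[165, 276, 36, 37, 751] [array([ 426. , -436.5]), array([44.5, 46.1]), np.float64(62.1)] [140. 157. 174.]
[236, 285, 40, 35, 912] [array([ 538. , -431.9]), array([50.4, 43.8]), np.float64(31.1)] [ 13. 161. 132.]
[322, 289, 30, 36, 378] [array([ 649.9, -420.8]), array([66.4, 26.9]), np.float64(80.8)] [146.  13. 136.]
```

View pics/w3.png

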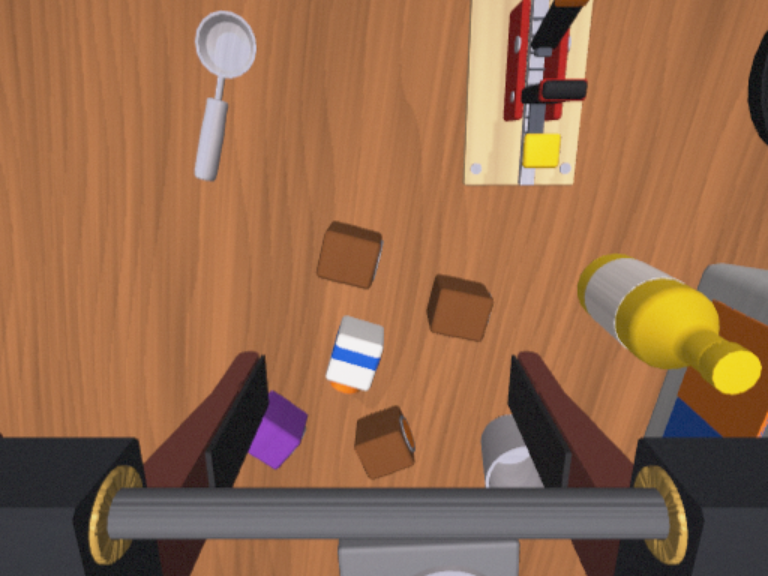

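Request:
{"method": "play_rows", "body": {
  "dp": [
    [-2.3,-20,-30],
    [-2.3,-20,-30],
    [-2.3,-20,-30],
    [-2.3,-20,-30],
    [-2.3,-20,-30],
    [-2.3,-20,-30],
    [0,0,0]
  ],
  "yaw": [-2.8,-2.8,-2.8,-2.8,-2.8,-2.8,0]
}}

```text
t: 6.1
ee_pos: [491.2, -334.5, 125.2]
orientation: [-2.363, -2.058, 0.004]
ft_force: [-1.0, 0.3, 0.4]
width: 87.6
grasp_force: 0.0
```

Run:
```python
from h import *
o=ctrl.get_obs();print(o['t'],o['ee_pos'],R.from_rotvec(o['orientation']).as_matrix().round(3)[:,1])
p=shot('wrist');save(p,'w4.png',(140,180,400,384),3)
print(proj(p,[494.3,-336.4,54]))
X=cloud(p);H=hsv(p)
near=(abs(X[...,0]-490)<60)&(abs(X[...,1]+335)<60)
white=(H[...,1]<60)&(H[...,2]>120)|((H[...,0]>100)&(H[...,0]<130)&(H[...,1]>80))
m=near&white&(X[...,2]>46)&(X[...,2]<62); print('top',rect(X,m))
```

```text
6.1 [ 491.18600504 -334.51461256  125.1623323 ] [ 0.991 -0.137 -0.007]
(np.float64(263.97136817572135), np.float64(211.000754477662))
top (((494.6210021972656, -336.802978515625), (49.3493537902832, 43.315608978271484), 80.9937744140625), [[469.3999938964844, -357.79998779296875], [512.0999755859375, -364.6000061035156], [519.9000244140625, -315.79998779296875], [477.1000061035156, -309.0]], 3571, [494.7, -335.0, 53.2])
```

View pics/w4.png

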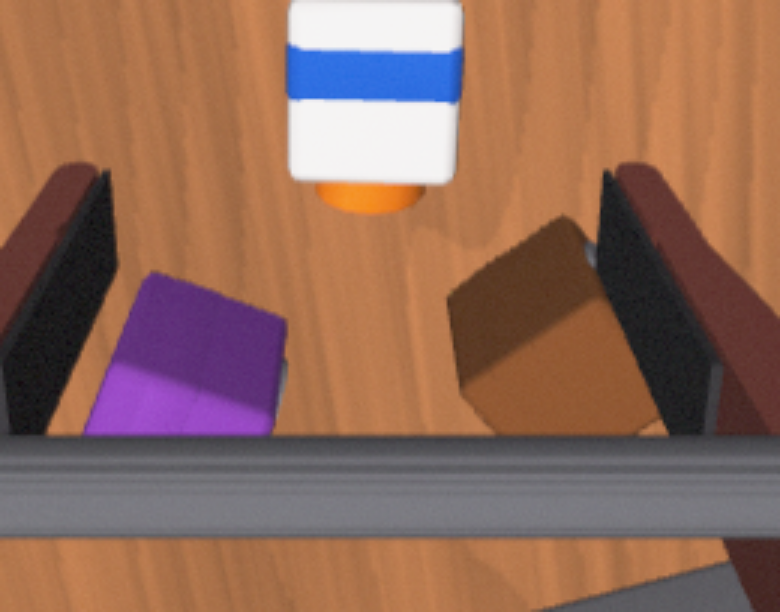

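White body, blue band, and orange cap at crop (370,195): confirmed as the case. Descending.

Request:
{"method": "play_rows", "body": {
  "dp": [
    [0.5,-2,-35],
    [0,0,-35],
    [0,0,-30],
    [0,0,-18],
    [0,0,0],
    [0,0,0]
  ],
  "yaw": [-0.4,0,0,0,0,0]
}}

```text
t: 6.65
ee_pos: [495.4, -335.8, 13.7]
orientation: [2.372, 2.06, 0.0]
ft_force: [0.6, 0.2, 0.6]
width: 87.7
grasp_force: 0.0
```

Request:
{"method": "play_rows", "body": {
  "dp": [
    [0,0,0],
    [0,0,0],
    [0,0,0],
    [0,0,0],
    [0,0,0],
    [0,0,0]
  ],
  "yaw": [0,0,0,0,0,0],
  "gripper": 0.7
}}

```text
t: 7.15
ee_pos: [494.7, -336.9, 13.2]
orientation: [2.374, 2.057, 0.0]
ft_force: [-0.0, -0.4, 0.1]
width: 51.2
grasp_force: 0.0
```

Request:
{"method": "play_rows", "body": {
  "dp": [
    [0,0,0],
    [0,0,0],
    [0,0,0],
    [0,0,20],
    [0,0,30]
  ],
  "yaw": [0,0,0,0,0]
}}

```text
t: 7.57
ee_pos: [492.2, -335.2, 60.2]
orientation: [-2.369, -2.053, 0.003]
ft_force: [0.2, -0.8, -1.6]
width: 43.8
grasp_force: 29.9
```

Request:
{"method": "play_rows", "body": {
  "dp": [
    [0,0,40],
    [0,0,40],
    [7.6,39,3],
    [7.6,39,3],
    [7.6,39,3],
    [7.6,39,3],
    [7.6,39,3],
    [7.6,39,3]
  ],
  "yaw": [0,0,1.6,1.6,1.6,1.6,1.6,1.6]
}}

```text
t: 8.23
ee_pos: [539.7, -100.9, 160.5]
orientation: [-2.192, -2.249, 0.001]
ft_force: [0.6, 0.1, -1.8]
width: 44.1
grasp_force: 29.9
```

Request:
{"method": "play_rows", "body": {
  "dp": [
    [7.6,39,0],
    [7.6,39,0],
    [7.6,39,0],
    [7.6,39,0],
    [7.8,39,0],
    [0,0,0],
    [0,0,0],
    [0,0,0]
  ],
  "yaw": [1.6,1.6,1.6,1.6,1.4,0,0,0]
}}

```text
t: 8.9
ee_pos: [577.6, 92.0, 160.1]
orientation: [-2.034, -2.393, 0.002]
ft_force: [1.3, -0.9, -0.6]
width: 44.1
grasp_force: 29.9
```

Run:
```python
from h import *
o=ctrl.get_obs();print(o['t'],o['ee_pos'],o['width'],R.from_rotvec(o['orientation']).as_matrix().round(3)[:,1])
p=shot('wrist')
X=cloud(p);H=hsv(p)
white=(H[...,1]<60)&(H[...,2]>120)|((H[...,0]>100)&(H[...,0]<130)&(H[...,1]>80))
e=o['ee_pos']
m=(abs(X[...,0]-e[0])<45)&(abs(X[...,1]-e[1])<50)&white&(abs(X[...,2]-e[2]-42)<8); print('top',rect(X,m))
near=(abs(X[...,0]-590)<100)&(abs(X[...,1])<200)
red=((H[...,0]<6)|(H[...,0]>172))&(H[...,1]>170)&(H[...,2]>70)
k=red&near&(X[...,2]>58)&(X[...,2]<66)
if k.sum()>20: print('fj',rect(X,k))
k=red&near&(X[...,2]>52)&(X[...,2]<60)&(X[...,1]>0)&(X[...,1]<80)
if k.sum()>20: print('mj',rect(X,k))
```

```text
8.9 [577.60490903  92.032709   160.09480278] 44.05470464447568 [ 0.987  0.161 -0.001]
top (((576.6365356445312, 97.20855712890625), (45.16659164428711, 40.13889694213867), 10.274923324584961), [[550.7999877929688, 112.9000015258789], [558.0, 73.4000015258789], [602.4000244140625, 81.5], [595.2999877929688, 121.0]], 8380, [576.2, 99.7, 200.3])
fj (((589.8230590820312, 29.12786865234375), (52.753196716308594, 227.2338409423828), 9.40117359161377), [[545.2000122070312, 136.89999389648438], [582.4000244140625, -87.30000305175781], [634.4000244140625, -78.69999694824219], [597.2999877929688, 145.5]], 1458, [572.7, 133.0, 61.3])
```

Request:
{"method": "play_rows", "body": {
  "dp": [
    [0,1,-40],
    [0,0,-40],
    [0,0,-30],
    [0,0,-15],
    [0,0,-8],
    [0,0,0],
    [0,0,0]
  ],
  "yaw": [-0.3,0,0,0,0,0,0]
}}

```text
t: 9.53
ee_pos: [578.6, 92.2, 28.0]
orientation: [2.044, 2.386, 0.0]
ft_force: [0.7, -0.1, -1.1]
width: 43.4
grasp_force: 30.0
```

Request:
{"method": "play_rows", "body": {
  "dp": [
    [0,0,-1.5],
    [0,0,-1.5],
    [0,0,0],
    [0,0,0]
  ],
  "yaw": [0,0,0,0]
}}

```text
t: 9.87
ee_pos: [578.7, 93.3, 25.3]
orientation: [2.042, 2.387, 0.001]
ft_force: [-0.7, 0.2, -1.4]
width: 44.0
grasp_force: 30.0
```

Request:
{"method": "play_rows", "body": {
  "dp": [
    [0,0,-0.7],
    [0,0,0],
    [0,0,0]
  ],
  "yaw": [0,0,0]
}}

```text
t: 10.12
ee_pos: [578.7, 93.4, 24.5]
orientation: [2.041, 2.387, 0.001]
ft_force: [-0.8, -0.4, 3.9]
width: 44.0
grasp_force: 30.0
```

Request:
{"method": "play_rows", "body": {
  "dp": [
    [0,0,0],
    [0,0,0],
    [0,0,0],
    [0,0,0],
    [0,0,0],
    [0,0,0]
  ],
  "yaw": [0,0,0,0,0,0],
  "gripper": 0
}}

```text
t: 10.62
ee_pos: [578.3, 93.3, 23.9]
orientation: [-2.042, -2.387, 0.0]
ft_force: [-0.2, 0.5, -0.0]
width: 80.3
grasp_force: 0.0
```

Request:
{"method": "play_rows", "body": {
  "dp": [
    [0,0,20],
    [0,0,35],
    [0,0,40],
    [0,0,40],
    [1.9,-12.1,0],
    [1.9,-12.1,0],
    [1.9,-12.1,0],
    [1.9,-12.1,0]
  ],
  "yaw": [0,0,0,0,6.94,6.94,6.94,6.94]
}}

```text
t: 11.28
ee_pos: [586.0, 44.4, 159.4]
orientation: [1.401, 2.811, 0.001]
ft_force: [-0.3, -1.0, -0.5]
width: 88.0
grasp_force: 0.0
```

Request:
{"method": "play_rows", "body": {
  "dp": [
    [1.9,-12.1,0],
    [1.9,-12.1,0],
    [1.9,-12.1,0],
    [1.9,-12.1,0],
    [1.9,-12.1,0],
    [1.9,-12.1,0],
    [1.9,-12.1,0],
    [1.9,-12.1,0]
  ],
  "yaw": [6.94,6.94,6.94,6.94,6.94,6.94,6.94,6.94]
}}

```text
t: 11.95
ee_pos: [601.0, -52.5, 158.8]
orientation: [0.07, -3.141, -0.0]
ft_force: [0.8, -0.0, 0.5]
width: 87.4
grasp_force: 0.0
```

Request:
{"method": "play_rows", "body": {
  "dp": [
    [1.9,-12.1,0],
    [0,0,0],
    [0,0,0],
    [0,0,0]
  ],
  "yaw": [6.94,0,0,0]
}}

```text
t: 12.28
ee_pos: [602.7, -63.6, 158.9]
orientation: [0.244, -3.132, -0.0]
ft_force: [0.4, 0.9, 0.6]
width: 87.7
grasp_force: 0.0
```

```bash
cat >> h.py <<'E'
O=np.array([589.4,24.5]);A=np.deg2rad(99.1);U=np.array([np.cos(A),np.sin(A)]);V=np.array([-U[1],U[0]])
def cl(xy): d=np.asarray(xy)[...,:2]-O; return np.stack([d@U,d@V],-1)
def span(X,m):
    q=cl(X[m]); return 'clamp x %.1f..%.1f y %.1f..%.1f z %.1f..%.1f n%d'%(*np.percentile(q[:,0],[2,98]),*np.percentile(q[:,1],[2,98]),*np.percentile(X[m][:,2],[2,98]),len(q)) if m.sum()>5 else None
def survey(p):
    X=cloud(p);H=hsv(p); q=cl(X); z=X[...,2]; i=abs(q[...,1])<60
    red=((H[...,0]<6)|(H[...,0]>172))&(H[...,1]>170)
    wb=((H[...,1]<60)&(H[...,2]>120))|((H[...,0]>100)&(H[...,0]<130)&(H[...,1]>80))
    org=(H[...,0]>3)&(H[...,0]<20)&(H[...,1]>190)
    print('movjaw',span(X,i&red&(q[...,0]>-15)&(q[...,0]<60)&(z>50)&(z<62)))
    print('case',span(X,i&wb&(q[...,0]>20)&(q[...,0]<110)&(z>58)&(z<75)))
    print('cap',span(X,i&org&(q[...,0]>5)&(q[...,0]<60)&(z>20)&(z<60)))
    print('fixjaw',span(X,i&red&(q[...,0]>90)&(z>58)&(z<66)))
    print('trig+post tops',span(X,i&(z>108)&(z<122)&(q[...,0]<-85)),span(X,i&(z>105)&(z<122)&(q[...,0]>-85)))
    yel=(H[...,0]>22)&(H[...,0]<35)&(H[...,1]>130)
    print('tab',span(X,i&yel&(q[...,0]<-130)&(z>50)))
E
python3 - <<'E'
from h import *
o=ctrl.get_obs();print(o['t'],o['ee_pos'],cl(o['ee_pos']),o['qpos'].round(2),o['width'],R.from_rotvec(o['orientation']).as_matrix().round(3)[:,1],U)
p=shot('wrist');survey(p);save(p,'w5.png',s=1.5)
E
```

```text
12.2833 [602.74638357 -63.61375517 158.86825794] [-89.11557665   0.75749781] [-0.12  0.47  1.72  0.    0.95 -1.85] 87.72086527082392 [-0.155  0.988  0.   ] [-0.15815807  0.98741381]
movjaw clamp x -7.2..5.6 y -22.5..24.1 z 51.0..57.8 n963
case clamp x 44.6..91.2 y -19.2..22.1 z 60.8..67.0 n3127
cap clamp x 30.1..41.9 y -12.8..15.8 z 28.6..54.9 n806
fixjaw clamp x 99.7..116.4 y -25.3..25.6 z 58.6..62.8 n1371
trig+post tops clamp x -118.6..-105.2 y -13.7..15.1 z 108.9..115.6 n876 clamp x -61.8..-51.4 y -9.4..10.1 z 105.3..116.2 n516
tab clamp x -164.3..-140.4 y -12.8..13.3 z 72.1..75.8 n1051
```

View pics/w5.png

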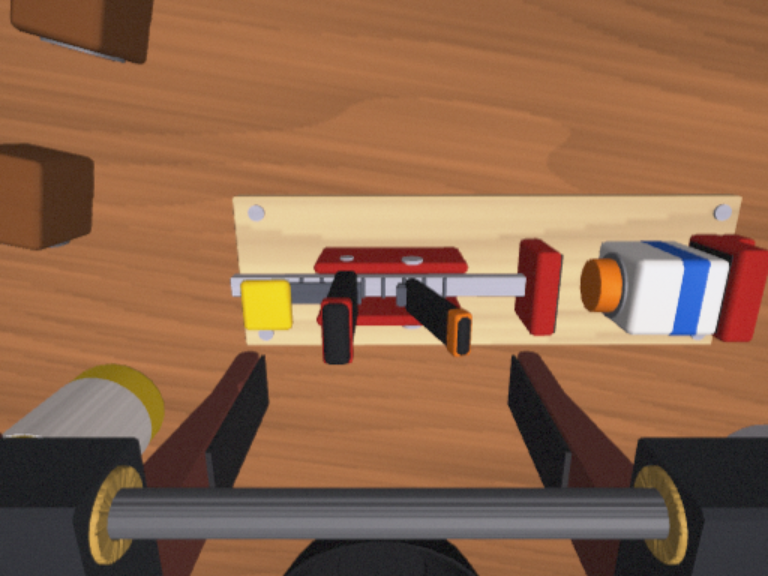

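The case stands in the throat with its cap facing the moving jaw and about 6 mm to the fixed jaw. The post is at (340,315) and the trigger at (440,315), both between the fingers. Lowering to straddle them.

Request:
{"method": "play_rows", "body": {
  "dp": [
    [0.4,2.1,-26],
    [0,0,-26],
    [0,0,-14],
    [0,0,0],
    [0,0,0]
  ],
  "yaw": [0,0,0,0,0]
}}

```text
t: 12.75
ee_pos: [602.9, -61.2, 92.5]
orientation: [0.249, -3.13, -0.001]
ft_force: [-0.1, -0.6, 0.2]
width: 87.9
grasp_force: 0.0
```

Request:
{"method": "play_rows", "body": {
  "dp": [
    [0,0,0],
    [0,0,0],
    [1.2,-7.5,0],
    [1.2,-7.5,0],
    [0,0,0],
    [0,0,0],
    [0,0,0],
    [0,0,0]
  ],
  "yaw": [0,0,0,0,0,0,0,0],
  "gripper": 0.7
}}

```text
t: 13.42
ee_pos: [606.3, -75.3, 94.4]
orientation: [-0.248, 3.13, 0.004]
ft_force: [0.4, 10.5, 1.2]
width: 38.5
grasp_force: 5.3
```

Request:
{"method": "play_rows", "body": {
  "dp": [
    [0,0,0],
    [0,0,0],
    [0,0,0],
    [0,0,0]
  ],
  "yaw": [0,0,0,0]
}}

```text
t: 13.75
ee_pos: [606.2, -75.1, 94.2]
orientation: [-0.248, 3.131, 0.005]
ft_force: [-1.3, 11.3, 4.3]
width: 35.2
grasp_force: 29.5
```

Run:
```python
from h import *
o=ctrl.get_obs();print(o['t'],o['ee_pos'],cl(o['ee_pos']),o['width'],o['grasp_force'],o['ft_force'])
p=shot('wrist');survey(p)
```

```text
13.75 [606.17138098 -75.14979729  94.21739779] [-101.04811489   -0.7998738 ] 35.168009566378565 29.548361711204052 [-1.30837058 11.34368914  4.27445642]
movjaw clamp x 8.2..21.1 y -22.5..24.0 z 50.6..57.6 n1685
case clamp x 43.9..59.9 y -19.5..22.1 z 59.5..66.7 n1628
cap clamp x 8.6..42.0 y -11.7..16.0 z 39.2..54.8 n1114
fixjaw None
trig+post tops clamp x -125.1..-87.0 y -12.7..14.9 z 109.0..120.2 n2757 clamp x -83.2..-74.6 y -8.8..11.4 z 105.5..121.7 n475
tab clamp x -164.5..-140.5 y -12.6..13.5 z 71.6..75.6 n1806
```

Request:
{"method": "play_rows", "body": {
  "dp": [
    [0,0,0],
    [0,0,0],
    [-1.2,7.5,0],
    [-1.2,7.5,0],
    [0,0,0],
    [0,0,0],
    [0,0,0],
    [0,0,0]
  ],
  "yaw": [0,0,0,0,0,0,0,0],
  "gripper": 0
}}

```text
t: 14.47
ee_pos: [603.5, -61.9, 93.1]
orientation: [-0.25, 3.131, 0.0]
ft_force: [0.9, -0.5, -0.5]
width: 84.8
grasp_force: 0.0
```

Request:
{"method": "play_rows", "body": {
  "dp": [
    [0,0,0],
    [0,0,0],
    [0,0,0],
    [0,0,0]
  ],
  "yaw": [0,0,0,0]
}}

```text
t: 14.8
ee_pos: [603.4, -62.0, 92.9]
orientation: [0.25, -3.132, -0.0]
ft_force: [-0.1, -0.6, 1.0]
width: 87.6
grasp_force: 0.0
```

Run:
```python
from h import *
o=ctrl.get_obs();print(o['t'],o['ee_pos'],cl(o['ee_pos']),o['width'],o['grasp_force'],o['ft_force'])
p=shot('wrist');survey(p)
```

```text
14.8 [603.38569223 -61.98199185  92.94115435] [-87.60546284  -0.13184092] 87.63791800754763 0.0 [-0.06538234 -0.60394301  0.97582662]
movjaw clamp x 3.1..15.9 y -22.8..24.2 z 50.8..57.7 n1667
case clamp x 44.2..71.3 y -19.7..22.1 z 59.8..66.8 n2968
cap clamp x 30.0..41.7 y -11.8..15.9 z 32.4..54.8 n1370
fixjaw None
trig+post tops clamp x -138.3..-105.3 y -13.2..15.1 z 108.6..121.1 n2283 clamp x -61.6..-35.3 y -9.0..11.8 z 105.5..121.4 n1751
tab clamp x -164.4..-140.4 y -11.0..32.8 z 71.5..177.0 n1332
```

First notch gained (jaw at about 10.5 mm). Three more squeezes.

Request:
{"method": "play_rows", "body": {
  "dp": [
    [0,0,0],
    [0,0,0],
    [1.2,-7.5,0],
    [1.2,-7.5,0],
    [0,0,0],
    [0,0,0],
    [0,0,0],
    [0,0,0]
  ],
  "yaw": [0,0,0,0,0,0,0,0],
  "gripper": 0.7
}}

```text
t: 15.52
ee_pos: [605.5, -74.9, 93.3]
orientation: [0.249, -3.131, -0.005]
ft_force: [-1.2, 12.8, 2.6]
width: 38.4
grasp_force: 6.2
```

Request:
{"method": "play_rows", "body": {
  "dp": [
    [0,0,0],
    [0,0,0],
    [0,0,0],
    [0,0,0],
    [0,0,0]
  ],
  "yaw": [0,0,0,0,0]
}}

```text
t: 15.93
ee_pos: [605.5, -75.1, 93.2]
orientation: [0.249, -3.131, -0.005]
ft_force: [-2.1, 11.9, 4.7]
width: 35.4
grasp_force: 29.4
```

Request:
{"method": "play_rows", "body": {
  "dp": [
    [0,0,0],
    [0,0,0],
    [-1.2,7.5,0],
    [-1.2,7.5,0],
    [0,0,0],
    [0,0,0],
    [0,0,0],
    [0,0,0]
  ],
  "yaw": [0,0,0,0,0,0,0,0],
  "gripper": 0
}}

```text
t: 16.6
ee_pos: [603.4, -61.9, 92.9]
orientation: [0.25, -3.132, -0.0]
ft_force: [0.7, 0.4, -0.0]
width: 85.0
grasp_force: 0.0
```

Request:
{"method": "play_rows", "body": {
  "dp": [
    [0,0,0],
    [0,0,0],
    [0,0,0],
    [0,0,0]
  ],
  "yaw": [0,0,0,0]
}}

```text
t: 16.93
ee_pos: [603.4, -62.0, 93.0]
orientation: [-0.25, 3.132, -0.0]
ft_force: [0.3, 0.7, 0.4]
width: 87.9
grasp_force: 0.0
```

Run:
```python
from h import *
p=shot('wrist');survey(p)
```

```text
movjaw clamp x 15.1..28.1 y -22.7..24.1 z 50.5..57.6 n1709
case clamp x 48.3..71.6 y -19.4..22.3 z 59.8..66.8 n2532
cap clamp x 15.5..45.9 y -11.5..16.0 z 39.3..55.0 n952
fixjaw None
trig+post tops clamp x -138.4..-105.3 y -13.3..15.0 z 108.5..121.1 n2288 clamp x -68.6..-35.2 y -9.1..11.9 z 105.4..121.1 n1728
tab clamp x -164.3..-140.4 y -11.1..33.1 z 71.4..177.5 n1337
```

Request:
{"method": "play_rows", "body": {
  "dp": [
    [0,0,0],
    [0,0,0],
    [1.2,-7.5,0],
    [1.2,-7.5,0],
    [0,0,0],
    [0,0,0],
    [0,0,0],
    [0,0,0]
  ],
  "yaw": [0,0,0,0,0,0,0,0],
  "gripper": 0.7
}}

```text
t: 17.65
ee_pos: [605.2, -74.1, 93.3]
orientation: [0.248, -3.131, -0.008]
ft_force: [-3.0, 16.6, 3.9]
width: 38.0
grasp_force: 8.5
```

Request:
{"method": "play_rows", "body": {
  "dp": [
    [0,0,0],
    [0,0,0],
    [0,0,0],
    [0,0,0],
    [0,0,0],
    [0,0,0]
  ],
  "yaw": [0,0,0,0,0,0]
}}

```text
t: 18.15
ee_pos: [605.4, -75.1, 93.2]
orientation: [0.249, -3.131, -0.005]
ft_force: [-2.6, 13.0, 4.9]
width: 35.3
grasp_force: 28.7
```

Request:
{"method": "play_rows", "body": {
  "dp": [
    [0,0,0],
    [0,0,0],
    [-1.2,7.5,0],
    [-1.2,7.5,0],
    [0,0,0],
    [0,0,0],
    [0,0,0],
    [0,0,0]
  ],
  "yaw": [0,0,0,0,0,0,0,0],
  "gripper": 0
}}

```text
t: 18.82
ee_pos: [603.4, -62.0, 92.9]
orientation: [0.25, -3.132, -0.0]
ft_force: [-0.1, 0.1, 0.4]
width: 85.3
grasp_force: 0.0
```

Request:
{"method": "play_rows", "body": {
  "dp": [
    [0,0,0],
    [0,0,0],
    [0,0,0],
    [0,0,0]
  ],
  "yaw": [0,0,0,0]
}}

```text
t: 19.15
ee_pos: [603.4, -62.0, 92.9]
orientation: [0.25, -3.132, -0.0]
ft_force: [-0.1, -0.2, -0.1]
width: 87.4
grasp_force: 0.0
```

Run:
```python
from h import *
p=shot('wrist');survey(p)
```

```text
movjaw clamp x 26.9..39.9 y -22.5..24.0 z 50.6..57.6 n1712
case clamp x 50.3..71.8 y -19.2..22.3 z 60.1..66.7 n2274
cap clamp x 27.0..48.6 y -16.6..20.8 z 25.2..54.9 n320
fixjaw None
trig+post tops clamp x -138.4..-105.3 y -13.0..15.0 z 108.5..121.2 n2268 clamp x -61.5..-35.3 y -9.1..11.9 z 105.4..121.5 n1760
tab clamp x -164.3..-140.4 y -11.0..33.0 z 71.4..177.3 n1338
```

Request:
{"method": "play_rows", "body": {
  "dp": [
    [0,0,0],
    [0,0,0],
    [1.2,-7.5,0],
    [1.2,-7.5,0],
    [0,0,0],
    [0,0,0],
    [0,0,0],
    [0,0,0]
  ],
  "yaw": [0,0,0,0,0,0,0,0],
  "gripper": 0.7
}}

```text
t: 19.87
ee_pos: [604.6, -70.8, 93.4]
orientation: [0.245, -3.13, -0.016]
ft_force: [-3.6, 32.2, 11.0]
width: 44.5
grasp_force: 30.2
```

Request:
{"method": "play_rows", "body": {
  "dp": [
    [0,0,0],
    [0,0,0],
    [0,0,0],
    [0,0,0],
    [0,0,0],
    [0,0,0],
    [0,0,0],
    [0,0,0]
  ],
  "yaw": [0,0,0,0,0,0,0,0]
}}

```text
t: 20.53
ee_pos: [604.6, -70.7, 93.4]
orientation: [0.246, -3.13, -0.015]
ft_force: [-4.1, 30.2, 10.9]
width: 44.1
grasp_force: 30.3
```

Run:
```python
from h import *
p=shot('wrist');survey(p)
```

```text
movjaw clamp x 33.2..46.2 y -22.8..24.0 z 50.4..57.7 n1746
case clamp x 50.3..65.2 y -19.4..22.2 z 59.6..66.6 n1496
cap clamp x 33.0..34.8 y -23.8..22.9 z 21.3..54.0 n61
fixjaw None
trig+post tops clamp x -125.9..-105.4 y -13.4..15.0 z 108.9..120.9 n2004 clamp x -82.5..-65.8 y -9.1..12.0 z 105.9..121.3 n1269
tab clamp x -165.2..-141.3 y -12.4..13.6 z 70.1..74.2 n1780
```

Jaw is at its stop (bias-corrected face at about 47.7 mm). Releasing the trigger, then going to the tab.

Request:
{"method": "play_rows", "body": {
  "dp": [
    [0,0,0],
    [0,0,0],
    [-1.2,7.5,0],
    [-1.2,7.5,0],
    [0,0,0],
    [0,0,0],
    [0,0,0],
    [0,0,0]
  ],
  "yaw": [0,0,0,0,0,0,0,0],
  "gripper": 0
}}

```text
t: 21.25
ee_pos: [603.6, -62.6, 93.0]
orientation: [-0.25, 3.131, -0.0]
ft_force: [-0.2, -0.6, 0.8]
width: 87.3
grasp_force: 0.0
```

Request:
{"method": "play_rows", "body": {
  "dp": [
    [0,0,0],
    [0,0,30],
    [0,0,30],
    [5.1,-32.2,0],
    [5.1,-32.2,0],
    [0,0,0]
  ],
  "yaw": [0,0,0,0,0,0]
}}

```text
t: 21.75
ee_pos: [615.1, -131.0, 154.1]
orientation: [-0.246, 3.129, -0.004]
ft_force: [-0.2, 0.3, -0.1]
width: 87.7
grasp_force: 0.0
```

Request:
{"method": "play_rows", "body": {
  "dp": [
    [0,0,0],
    [0,0,0],
    [0,0,0],
    [0,0,0],
    [0,0,0],
    [0,0,0],
    [0,0,0],
    [0,0,0]
  ],
  "yaw": [0,0,0,0,0,0,0,0],
  "gripper": 1
}}

```text
t: 22.42
ee_pos: [613.6, -126.1, 153.0]
orientation: [0.251, -3.132, 0.0]
ft_force: [-0.1, -0.1, -0.8]
width: 37.5
grasp_force: 0.0
```

Request:
{"method": "play_rows", "body": {
  "dp": [
    [0,0,-25],
    [0,0,-25],
    [0,0,-15],
    [0,0,0],
    [0,0,0],
    [0,0,0]
  ],
  "yaw": [0,0,0,0,0,0]
}}

```text
t: 22.92
ee_pos: [614.3, -126.5, 88.9]
orientation: [-0.25, 3.13, -0.001]
ft_force: [1.1, 0.1, 0.9]
width: 0.8
grasp_force: 0.0
```

Request:
{"method": "play_rows", "body": {
  "dp": [
    [0,0,-12],
    [0,0,-6],
    [0,0,-4],
    [0,0,-2],
    [0,0,0],
    [0,0,0],
    [0,0,0],
    [0,0,0]
  ],
  "yaw": [0,0,0,0,0,0,0,0]
}}

```text
t: 23.58
ee_pos: [615.6, -128.9, 65.7]
orientation: [-0.25, 3.127, -0.006]
ft_force: [-0.3, -9.3, 9.6]
width: 0.5
grasp_force: 5.6
```

Run:
```python
from h import *
p=shot('wrist');survey(p)
```

```text
movjaw clamp x -8.3..-5.9 y -24.0..-2.9 z 50.2..55.9 n185
case None
cap None
fixjaw None
trig+post tops clamp x -165.7..-106.9 y -2.3..15.2 z 108.4..121.4 n2171 clamp x -62.3..-54.9 y -8.8..10.2 z 105.3..115.9 n1613
tab clamp x -170.4..-147.3 y -9.8..13.7 z 57.5..91.8 n839
```

Request:
{"method": "play_rows", "body": {
  "dp": [
    [0,0,0],
    [0,0,0],
    [0,0,20],
    [0,0,35],
    [0,0,35],
    [-2.9,17.3,2],
    [-2.9,17.3,2],
    [-2.9,17.3,2]
  ],
  "yaw": [0,0,0,0,0,-6.94,-6.94,-6.94]
}}

```text
t: 24.3
ee_pos: [605.1, -74.2, 160.9]
orientation: [0.33, 3.122, 0.0]
ft_force: [0.3, 0.3, 0.7]
width: 0.5
grasp_force: 0.0
```

Request:
{"method": "play_rows", "body": {
  "dp": [
    [-2.9,17.3,0],
    [-2.9,17.3,0],
    [-2.9,17.3,0],
    [-2.9,17.3,0],
    [-2.9,17.3,0],
    [-2.9,17.3,0],
    [-2.9,17.3,0],
    [-2.9,17.3,0]
  ],
  "yaw": [-6.94,-6.94,-6.94,-6.94,-6.94,-6.94,-6.94,-6.94],
  "gripper": 0
}}

```text
t: 24.97
ee_pos: [581.4, 64.8, 159.8]
orientation: [-1.746, -2.611, -0.0]
ft_force: [0.7, -0.1, 0.0]
width: 50.2
grasp_force: 0.0
```

Request:
{"method": "play_rows", "body": {
  "dp": [
    [-2.9,17.3,0],
    [-2.6,17.3,0],
    [0,0,0],
    [0,0,0],
    [0,0,0]
  ],
  "yaw": [-6.94,-6.94,0,0,0]
}}

```text
t: 25.38
ee_pos: [576.2, 98.2, 159.9]
orientation: [2.038, 2.391, -0.0]
ft_force: [-0.3, -0.5, 0.2]
width: 83.5
grasp_force: 0.0
```

Run:
```python
from h import *
o=ctrl.get_obs();print(o['t'],o['ee_pos'],cl(o['ee_pos']),o['width'],R.from_rotvec(o['orientation']).as_matrix().round(3)[:,1])
p=shot('wrist');survey(p);save(p,'w6.png',s=1.5)
X=cloud(p);H=hsv(p);q=cl(X)
wb=((H[...,1]<60)&(H[...,2]>120))|((H[...,0]>100)&(H[...,0]<130)&(H[...,1]>80))
print(rect(X,(abs(q[...,1])<40)&wb&(q[...,0]>20)&(q[...,0]<110)&(X[...,2]>60)&(X[...,2]<75)))
g=(H[...,0]>50)&(H[...,0]<80)&(H[...,1]>100)
for a,b in((16,28),(1,9)):
    m=g&(X[...,2]>a)&(X[...,2]<b)
    if m.sum()>20: print('tray',rect(X,m))
t=shot('top');X=cloud(t);H=hsv(t)
g=(H[...,0]>50)&(H[...,0]<80)&(H[...,1]>100)&(abs(X[...,1]-350)<150)&(abs(X[...,0]-480)<150);g=cv2.morphologyEx(g.astype(np.uint8),cv2.MORPH_OPEN,np.ones((3,3)))>0
print('tray top cam',rect(X,g)); lm(t,['tray'])
```

```text
25.3833 [576.20780959  98.16500362 159.86875877] [74.82429299  1.37543636] 83.46062132532151 [ 0.987  0.158 -0.   ]
movjaw clamp x -5.4..6.8 y -23.6..22.8 z 54.4..57.6 n653
case clamp x 52.6..99.9 y -20.6..21.1 z 61.8..66.9 n3069
cap None
fixjaw clamp x 101.3..117.9 y -25.9..24.1 z 58.9..62.8 n1432
trig+post tops None clamp x -58.2..-50.3 y -10.9..9.0 z 105.9..115.8 n383
tab None
(((577.0565795898438, 99.29066467285156), (44.055999755859375, 49.280609130859375), 9.303267478942871), [[551.2999877929688, 120.0], [559.2999877929688, 71.4000015258789], [602.7999877929688, 78.5], [594.7999877929688, 127.19999694824219]], 3047, [577.0, 100.5, 65.2])
tray top cam (((484.2121276855469, 335.2917175292969), (167.62594604492188, 147.80101013183594), 10.442662239074707), [[388.3999938964844, 392.79998779296875], [415.20001220703125, 247.39999389648438], [580.0, 277.79998779296875], [553.2000122070312, 423.20001220703125]], 1871, [485.7, 339.8, 6.5])
tray [([158.7, 217.7], 0.71, [478.6, 349.8, 3.0]), ([291.1, 175.0], 0.56, [612.8, -120.8, 79.1])]
```

View pics/w6.png

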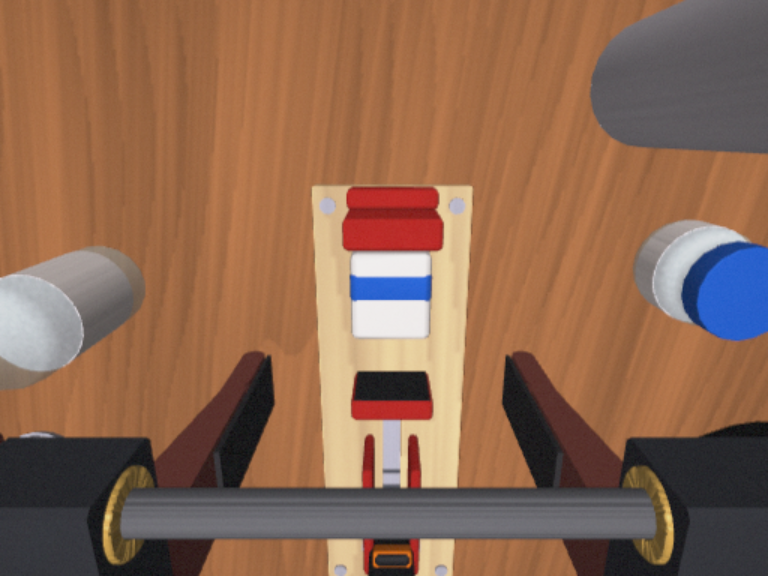

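The jaw is fully open at (392,395), and the case stands closed against the fixed jaw at (390,295). Grasping it.

Request:
{"method": "play_rows", "body": {
  "dp": [
    [0.5,0,-40],
    [0,0,-40],
    [0,0,-30],
    [0,0,-15],
    [0,0,-9.5],
    [0,0,0],
    [0,0,0]
  ],
  "yaw": [0,0,0,0,0,0,0]
}}

```text
t: 26.12
ee_pos: [577.1, 98.2, 25.7]
orientation: [2.042, 2.387, 0.0]
ft_force: [0.4, -0.9, 0.5]
width: 87.4
grasp_force: 0.0
```

Request:
{"method": "play_rows", "body": {
  "dp": [
    [0,0,0],
    [0,0,0],
    [0,0,0],
    [0,0,0],
    [0,0,0],
    [0,0,0],
    [0,0,0],
    [0,0,0]
  ],
  "yaw": [0,0,0,0,0,0,0,0],
  "gripper": 0.7
}}

```text
t: 26.78
ee_pos: [576.9, 98.6, 25.7]
orientation: [2.042, 2.387, 0.0]
ft_force: [0.3, 0.6, 0.9]
width: 43.9
grasp_force: 30.0
```

Request:
{"method": "play_rows", "body": {
  "dp": [
    [0,0,0],
    [0,0,0],
    [0,0,0]
  ],
  "yaw": [0,0,0]
}}

```text
t: 27.03
ee_pos: [576.9, 98.6, 25.7]
orientation: [2.042, 2.387, 0.0]
ft_force: [-0.5, -1.0, 3.3]
width: 44.0
grasp_force: 30.0
```

Request:
{"method": "play_rows", "body": {
  "dp": [
    [0,0,15],
    [0,0,30],
    [0,0,35],
    [0,0,25],
    [-13.5,34.5,0],
    [-13.5,34.5,0],
    [-13.5,34.5,0],
    [-13.5,34.5,0]
  ],
  "yaw": [0,0,0,0,0,0,0,0]
}}

```text
t: 27.7
ee_pos: [521.6, 237.5, 130.3]
orientation: [-2.043, -2.386, 0.001]
ft_force: [1.1, 1.2, -1.1]
width: 43.6
grasp_force: 30.0
```

Request:
{"method": "play_rows", "body": {
  "dp": [
    [-13.5,34.5,0],
    [-13.5,34.5,0],
    [-13.5,34.5,0],
    [0,0,0],
    [0,0,-35],
    [0,0,-35],
    [0,0,-20],
    [0,0,0]
  ],
  "yaw": [0,0,0,0,0,0,0,0]
}}

```text
t: 28.37
ee_pos: [479.0, 337.7, 35.8]
orientation: [-2.04, -2.386, 0.013]
ft_force: [-0.9, -0.0, -0.9]
width: 44.0
grasp_force: 30.0
```

Run:
```python
from h import *
o=ctrl.get_obs();print(o['t'],o['ee_pos'],o['width'])
p=shot('wrist');X=cloud(p);H=hsv(p)
g=(H[...,0]>50)&(H[...,0]<80)&(H[...,1]>100)
for a,b in((16,28),(1,9)):
    m=g&(X[...,2]>a)&(X[...,2]<b)
    if m.sum()>20: print('tray',rect(X,m))
```

```text
28.3667 [478.95532881 337.65816349  35.83198108] 43.96328986661007
tray (((480.87554931640625, 356.15301513671875), (170.503173828125, 109.95142364501953), 10.110893249511719), [[387.29998779296875, 395.29998779296875], [406.6000061035156, 287.1000061035156], [574.5, 317.0], [555.2000122070312, 425.20001220703125]], 6140, [477.7, 381.6, 20.6])
tray (((484.02117919921875, 338.0143127441406), (164.4105987548828, 145.91387939453125), 10.403043746948242), [[390.0, 394.8999938964844], [416.29998779296875, 251.39999389648438], [578.0, 281.1000061035156], [551.7000122070312, 424.6000061035156]], 34514, [482.1, 364.4, 3.6])
```

Request:
{"method": "play_rows", "body": {
  "dp": [
    [0,0,-12],
    [0,0,-6],
    [0,0,0],
    [0,0,0],
    [0,0,0]
  ],
  "yaw": [0,0,0,0,0]
}}

```text
t: 28.83
ee_pos: [482.8, 340.3, 23.3]
orientation: [2.042, 2.387, 0.002]
ft_force: [0.3, 0.8, -1.3]
width: 44.1
grasp_force: 30.0
```

Request:
{"method": "play_rows", "body": {
  "dp": [
    [0,0,-2],
    [0,0,-2],
    [0,0,0],
    [0,0,0]
  ],
  "yaw": [0,0,0,0]
}}

```text
t: 29.17
ee_pos: [482.2, 340.1, 18.5]
orientation: [2.042, 2.387, -0.0]
ft_force: [0.2, 0.3, -1.6]
width: 43.8
grasp_force: 30.0
```

Request:
{"method": "play_rows", "body": {
  "dp": [
    [0,0,-0.7],
    [0,0,0],
    [0,0,0]
  ],
  "yaw": [0,0,0]
}}

```text
t: 29.42
ee_pos: [482.2, 340.0, 17.7]
orientation: [-2.042, -2.387, 0.0]
ft_force: [-0.4, -0.4, -1.9]
width: 43.9
grasp_force: 30.0
```

Request:
{"method": "play_rows", "body": {
  "dp": [
    [0,0,-0.7],
    [0,0,0],
    [0,0,0]
  ],
  "yaw": [0,0,0]
}}

```text
t: 29.67
ee_pos: [482.2, 340.1, 17.7]
orientation: [2.042, 2.387, 0.0]
ft_force: [-1.7, -1.8, 6.1]
width: 44.2
grasp_force: 30.0
```

Touching the floor. Release and retreat.

Request:
{"method": "play_rows", "body": {
  "dp": [
    [0,0,0],
    [0,0,0],
    [0,0,0],
    [0,0,0],
    [0,0,0],
    [0,0,0],
    [0,0,0]
  ],
  "yaw": [0,0,0,0,0,0,0],
  "gripper": 0
}}

```text
t: 30.25
ee_pos: [482.2, 340.1, 17.0]
orientation: [2.042, 2.387, -0.0]
ft_force: [-0.0, -0.2, -0.5]
width: 86.3
grasp_force: 0.0
```

Request:
{"method": "play_rows", "body": {
  "dp": [
    [0,0,20],
    [0,0,35],
    [0,0,40],
    [0,0,40],
    [0,-30,25],
    [0,-30,25],
    [0,0,0],
    [0,0,0]
  ],
  "yaw": [0,0,0,0,0,0,0,0]
}}

```text
t: 30.92
ee_pos: [483.0, 279.5, 203.7]
orientation: [2.044, 2.385, 0.005]
ft_force: [-1.0, -0.5, -0.6]
width: 88.0
grasp_force: 0.0
```

Run:
```python
from h import *
p=shot('wrist');X=cloud(p);H=hsv(p)
wb=((H[...,1]<60)&(H[...,2]>120))|((H[...,0]>100)&(H[...,0]<130)&(H[...,1]>80))
n=(abs(X[...,0]-482)<60)&(abs(X[...,1]-340)<60)
print('case',rect(X,n&wb&(X[...,2]>50)&(X[...,2]<70)))
b=shot('scene')
def f(im,w,h): return cv2.resize(im,(w,h))
cv2.imwrite('pics/end.png',np.hstack([f(p['pixels'],400,300),f(b['pixels'][100:300,180:447],400,300)])[:,:,::-1])
```

```text
case (((481.9885559082031, 339.3186340332031), (43.93317413330078, 50.85439682006836), 8.808199882507324), [[456.3999938964844, 361.1000061035156], [464.20001220703125, 310.79998779296875], [507.6000061035156, 317.6000061035156], [499.79998779296875, 367.79998779296875]], 2633, [481.8, 340.9, 57.2])
```

View pics/end.png

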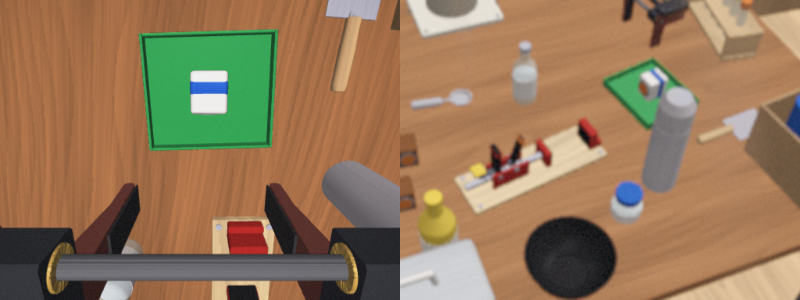

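The case stands upright in the middle of the tray at (209,92), its cap is home, and the jaw is open. Handing in.

```bash
python3 -c "
from workcell import ticket
print(ticket.close_job())"
```

```text
the job is handed in; nothing more can be done
None
```

The cap was pressed home with four trigger squeezes, the release tab sprang the jaw fully open, and the closed case stands upright in the green tray; the job was handed in at about 31 s, and I have not seen the verdict.

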